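# Park the scanner's calibration board under the glass shelf

## Robot

A 7-joint arm with a two-finger parallel gripper is mounted at the origin on the work surface. World frame = base frame: x ahead of the robot, y to its left, z up, the work surface at z = 0. Lengths are in mm, angles in rad, forces in N, time in s.
With the tool pointing down it reaches from about 425 to 875 mm from the base axis. Payload 9.9 kg.
Tool frame: the origin (TCP) lies between the finger pads, 19 mm behind the fingertips; this is the grasp point; z points along the fingers, y is the line along which they close (so a half turn about z gives the same grasp; the last joint's range is limited). The gripper opens to 85 mm and grips with 20 to 120 N. Pads are 22 mm wide; open, the fingers measure 114 mm over their backs; the gripper's body (76 mm by 85 mm) begins 54 mm behind the grasp point. The pads swing forward as they close: fully open they stand 13 mm farther back than shut.
Start: joints at [-1.346, 0.576, 0.025, 1.437, -0.015, 1.129, -0.057], TCP at [205.136, 643.078, 249.989] pointing down, gripper open.
Joint ranges: [-2.76, 2.76], [-0.34, 2.15], [-1.52, 1.57], [0.19, 2.46], [-1.09, 4.23], [0.17, 1.99], [-2.82, 2.82]. Speed limits (rad/s): [2.22, 2.22, 3.01, 3.01, 3.14, 3.14, 3.14].

## Interface

Orientations are given as [roll, pitch, yaw] about the fixed x, y, z axes, in that order (R = Rz(yaw) Ry(pitch) Rx(roll)).
In Python, from workcell import r gives the robot as it stands. The module is installed in compiled form; this text tells all that it offers. Calls block until the motion is done:
- r.move_ptp(position, orientation): joint-space move of the TCP to a pose.
- r.line_to(position, frame=None, max_speed=150): straight line of the TCP; frame=None keeps the orientation; max_speed is the mean speed in mm/s.
- r.move_j(angles): joint-space move.
- r.let_go() and r.close(grip_force=None): open the fingers fully, or close them until they stop; grip_force is the grip in N (None keeps the last).
- r.hold(seconds).
- r.ik(position, orientation): joint angles nearest the present ones, or None.
- r.read_state(): the state.
- r.snapshot(name): name is "side" or "top" or "wrist"; returns the picture (384x512x3 uint8, red, green, blue); there is no depth.
- r.camera_model(name): a dict with "fov_y" (degrees; the focal length in pixels is half the picture's height over the tangent of half this angle, whatever the lens; pixels are square), "cx", "cy" (the principal point, pixels), "k1" (the pictures are not rectified: a ray, as slopes to the right and down, at radius r is drawn at 1 + k1 r^2 times it, then the intrinsics apply), "rvec" (rotation vector, rad) and "tvec" (3), from world to camera coordinates, as OpenCV has them; the wrist camera has in their place "tool_from_camera" (4x4, takes a point from camera to tool coordinates, whose origin is the TCP and whose axes are the flange's). Camera axes: x right, y down, z forward; pixel columns grow to the right and rows downward; lengths in mm; the calibration is good to about 2 mm. A picture is of the moment at which its call begins: read the wrist's pose just before it. camera_model takes no time and is no camera call.
A pose or a line that the arm cannot do raises r.PlanningError and nothing moves.
- r.finish_job(): hands the job in; it is judged then, once.
The state is a dict: "clock": time; "qpos": joint angles; "joint_vel": joint speeds; "tau": joint torques, N m; "tool_pos": TCP position; "tool_rot": TCP orientation; "contact_force": force on the tool from outside, world axes, zero at the start; "wrist_torque": the same for the moment, N m; "finger_gap": finger opening in mm; "gripper_force": force on a finger pad.
Only numpy, scipy, OpenCV 4.12 (cv2) and the standard library are available. Lean on these libraries where they do the work, as an engineer would, in place of code of your own. Each camera call takes 0.05 s, during which the arm holds its last target. There are 200 camera calls.

## Task

Put the scanner's calibration board away: lift it up and off its hook, then slide it upright, edge first, into the blue slot under the glass shelf until it is fully home against the rubber stop, its orange handle sticking out at the open end. Let go of it there and back away, without disturbing the spray can, the metal casting or the computer mouse.

Things in the scene. Friction and masses are not known exactly. Their poses are not given: they have to be found in the camera images.
- board: Calibration board, 0.2 to 0.3 kg: upright white plate with black dots and blue top rail, 120 long (x), 10 thick (y), 100 tall (z), centre of mass near x = 0. Origin: centre of its lower edge. An orange handle on its front end (-x, the robot's right at the start) leans forward and up, 40 degrees from vertical: a bar 16 thick (y), 24 wide, 100 long, axis from x = -55, z = 55 to x = -119, z = 132 mm.
- board_grip (a point): Point on the orange handle's axis, 62 mm up along it (board x = -95, z = 102 mm). Good grasp: pinch across the 16 mm thickness (board y), the tool pointing down along the handle, so tilted 40 degrees from vertical with the fingertips leading towards board +x.
- board_window (a point): Centre of the board's hanging opening (board x = 0, z = 70 mm), which is 44 wide (x), 36 tall (z 52 to 88 mm) and goes through the board along y. The board hangs by the top of it on the hook arm.
- stand: Fixed hanging stand, its x roughly along world +y, its y towards the robot. Origin at table height below the hanging place. A 20 mm square post, 190 tall, stands at y = -85 mm on a foot 120 (x) x 80 x 12 centred there; from it the hook arm points to stand +y. The board hangs roughly along the stand's x, its lower edge 80 mm above the table.
- hook (a point): Top of the flat steel hook arm at the hanging place, stand z = 168 mm. Arm 16 wide (x), 8 thick; it ends at stand y = 28 mm in a yellow lip (y 22 to 28) standing 10 mm above the arm. To free the board lift it 12 to 26 mm (19 is the middle), then move it to stand +y past the lip, until its opening is over 60 mm from this point.
- rack: Fixed parking rack, its x roughly along world +y, open at its -x end (towards the stand). Origin: on the table below the centre of the parked board; when home, the board's origin is 8 mm above it, axes alike. Base plate 8 thick, x -65 to 85, 180 wide; its top is the slot floor. Legs at y = +-83 mm carry a glass shelf, underside z = 135, x -45 to 90 mm, 180 wide.
- slot_mouth (a point): Centre of the slot's mouth on its floor (rack x = -55, y = 0, z = 8 mm). Two blue guides 70 tall leave a slot 22 wide along rack x, from x = -30 to 60 mm; in front of that they flare to about 30 wide at the mouth.
- slot_stop (a point): Middle of the face of the black rubber stop that closes the slot's inner end (rack x = 60, y = 0, z = 23 mm), 30 tall. Rigid. The board's far edge touches it when fully home.
- lamp_bar (a point): Lower front edge, middle, of the grey lamp bar along the front of the glass shelf (rack x = -75, y = 0, z = 135 mm). The bar fills x -75 to -45, z 135 to 210 mm, 180 wide. The board passes under it; the gripper does not, and must stay in front of it, tilted.
- spray_can: Bystander, loose: blue and white spray can, 56 in diameter, 170 tall. Origin at the centre of its underside.
- casting: Bystander, loose: polished metal casting, 75 x 120 x 40. Origin at the centre of its underside.
- mouse: Bystander, loose: black computer mouse, 100 x 60 x 34. Origin at the centre of its underside.

How it is judged (in metres and radians):
On the way, in this order (a step that is already met when the one before it is completed fails the run):
1. the board is lifted off its hook and clear of it (distance between board_window and hook above 0.06 m), for 0.2 s.
2. the board is entering the slot, upright, with its far edge between the guides (x of board in the frame of rack between -0.095 and -0.012 m and y of board in the frame of rack between -0.02 and 0.02 m and angle between board's own z axis and vertical below 0.35 rad), for 0.1 s.
At the end, for the whole second after the job is handed in: The board stands upright (within 0.25 rad) on the slot floor between the guides (its lower edge within about 5 mm of the floor), along the slot within 0.2 rad and 12 mm sideways, its origin within 8 mm of fully home along the slot, released and at rest (x of board in the frame of rack between -0.008 and 0.006 m and y of board in the frame of rack between -0.012 and 0.012 m and z of board in the frame of rack between 0.004 and 0.013 m and angle between board's own z axis and vertical below 0.25 rad and angle between the x axis of board and the x axis of rack, either way round below 0.2 rad and linear speed of board below 0.02 m/s); the robot touches nothing.
It fails at once if the spray can is disturbed (moved over 20 mm) (distance of spray_can from where it was at the start of the episode above 0.02 m).
It fails at once if the casting is disturbed (moved over 20 mm) (distance of casting from where it was at the start of the episode above 0.02 m).
It fails at once if the mouse is disturbed (moved over 20 mm) (distance of mouse from where it was at the start of the episode above 0.02 m).
It also fails if it takes over 42 s, if anything falls off the work surface, if the arm or the gripper's body presses on something with over 40 N, if the wrist force passes 120 N, or if a joint passes its speed limit or range.

## Working session

There is one attempt and no reset: what is moved stays moved. The work goes in short steps, each a Python script; the robot and the scene stay as the last script left them, time stands still between calls to the robot, and variables do not carry over. Pictures are saved under pics/ and viewed, at most 10 in all, crops included, and the job is handed in when it is done.

```bash
mkdir -p pics; python3 - <<'E'
from workcell import r
import cv2
for n in ("side","top","wrist"):
    s=r.read_state(); im=r.snapshot(n); cv2.imwrite(f"pics/{n}0.png",im[:,:,::-1]); print(n,r.camera_model(n))
print(s)
E
```

```text
side {'fov_y': 56.09266307480928, 'cx': 255.10458992538153, 'cy': 187.97531674234887, 'k1': 0.037671048224708584, 'rvec': array([ 1.44092977,  2.20759836, -0.83935998]), 'tvec': array([ 244.44284056, -367.93108823, 1671.87742745])}
top {'fov_y': 55.05542175168708, 'cx': 256.15485258623045, 'cy': 187.4972578114618, 'k1': -0.0785075649463063, 'rvec': array([ 2.16885816, -2.12797604,  0.14339347]), 'tvec': array([   9.2915719 ,  643.03574997, 1193.20206348])}
wrist {'fov_y': 64.37344523859244, 'cx': 258.3525289385239, 'cy': 191.26822673949428, 'k1': -0.03162209001073073, 'tool_from_camera': array([[ 1.51239225e-03, -9.56119068e-01, -2.92974471e-01,
         7.53428124e+01],
       [ 9.99998225e-01,  1.77533659e-03, -6.31603157e-04,
         1.47850943e+00],
       [ 1.12401612e-03, -2.92972995e-01,  9.56120056e-01,
        -1.23848306e+02],
       [ 0.00000000e+00,  0.00000000e+00,  0.00000000e+00,
         1.00000000e+00]])}
{'clock': 0.1, 'qpos': array([-1.3457984 ,  0.57645026,  0.02483208,  1.43780624, -0.01500043,
        1.12897572, -0.05651409]), 'joint_vel': array([ 1.07007382e-03,  5.57546751e-05,  2.67760570e-04, -1.02845365e-03,
        1.34001465e-03,  1.76420482e-03, -1.94741283e-03]), 'tau': array([ 6.08328410e-03, -7.67295241e+01,  2.25843117e+00, -2.86605102e+01,
        1.59833604e-02,  8.52927536e-03,  6.48357997e-06]), 'tool_pos': array([205.01417118, 642.73368711, 249.23328386]), 'tool_rot': array([-3.14013885e+00,  6.54285540e-05,  2.83282605e+00]), 'contact_force': array([0.48945373, 0.2506563 , 0.05328399]), 'wrist_torque': array([-0.02939679,  0.01588862, -0.00501305]), 'gripper_force': 0.0, 'finger_gap': 84.9575596576319}
```

View pics/side0.png

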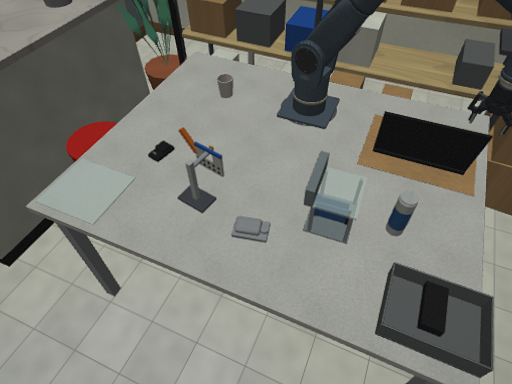

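View pics/top0.png

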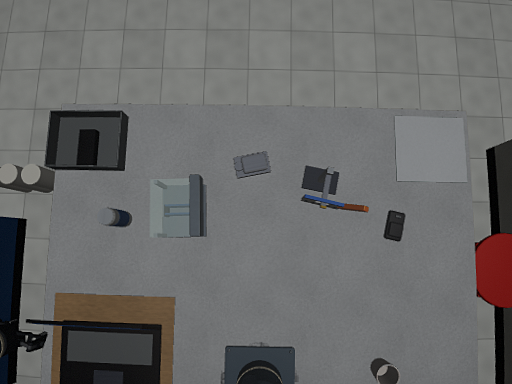

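View pics/wrist0.png

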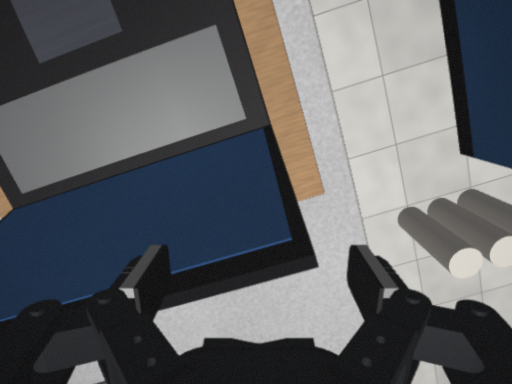

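Side view: stand with the hanging board near (205,160), orange handle (190,140), rack (335,200), casting (251,228), can (402,213), mouse (161,151). Top view: the rack is at (178,207), with its lamp bar at column 197. The board rail runs (303,199)–(345,207), the handle ends at (367,209) and the foot is at (320,179). Next, coarse positions.

```bash
cat > h.py <<'E'
import numpy as np, cv2
from scipy.spatial.transform import Rotation as R
from workcell import r
def model(n,pose=None):
    m=r.camera_model(n); f=192/np.tan(np.radians(m['fov_y']/2))
    K=np.array([[f,0,m['cx']],[0,f,m['cy']],[0,0,1]])
    if n=='wrist':
        T=np.eye(4); T[:3,:3]=R.from_euler('xyz',pose[1]).as_matrix(); T[:3,3]=pose[0]
        W=np.linalg.inv(T@m['tool_from_camera']); Rm,t=W[:3,:3],W[:3,3]
    else: Rm,t=R.from_rotvec(m['rvec']).as_matrix(),m['tvec']
    return K,np.array([m['k1'],0,0,0.]),Rm,t
def rays(M,px):
    K,d,Rm,t=M
    u=cv2.undistortPoints(np.array(px,float).reshape(-1,1,2),K,d).reshape(-1,2)
    D=np.c_[u,np.ones(len(u))]@Rm
    return -Rm.T@t, D/np.linalg.norm(D,axis=1)[:,None]
def onplane(M,px,z):
    C,D=rays(M,px); return C+D*((z-C[2])/D[:,2])[:,None]
def tri(obs):  # [(M,px),...] -> point, rms gap
    A=np.zeros((3,3));b=np.zeros(3);L=[]
    for M,p in obs:
        C,D=rays(M,[p]);P=np.eye(3)-np.outer(D[0],D[0]);A+=P;b+=P@C;L.append((P,C))
    X=np.linalg.solve(A,b); return X,max(np.linalg.norm(P@(X-C)) for P,C in L)
def proj(M,X):
    K,d,Rm,t=M
    return cv2.projectPoints(np.array(X,float).reshape(-1,1,3),cv2.Rodrigues(Rm)[0],t,K,d)[0].reshape(-1,2)
def snap(name,fn=None):
    s=r.read_state(); im=r.snapshot(name)
    if fn: cv2.imwrite(fn,im[:,:,::-1])
    return im,model(name,(s['tool_pos'],s['tool_rot']))
def orange(im):
    h=cv2.cvtColor(im,cv2.COLOR_RGB2HSV); return cv2.inRange(h,(3,140,80),(18,255,255))
def blue(im):
    h=cv2.cvtColor(im,cv2.COLOR_RGB2HSV); return cv2.inRange(h,(105,140,60),(125,255,255))
def rect(mask,box=None):
    m=mask.copy()
    if box: k=np.zeros_like(m);k[box[1]:box[3],box[0]:box[2]]=1;m*=k
    c=max(cv2.findContours(m,0,1)[0],key=cv2.contourArea); return cv2.minAreaRect(c),c
E
python3 - <<'E'
from h import *
np.set_printoptions(precision=1,suppress=True)
S=cv2.imread('pics/side0.png')[:,:,::-1];T=cv2.imread('pics/top0.png')[:,:,::-1]
MS,MT=model('side'),model('top')
for n,im,b in(('side',S,(160,110,240,190)),('top',T,(290,180,380,220))):
    for f in(orange,blue):
        q=rect(f(im),b); print(n,f.__name__,q[0],cv2.boxPoints(q[0]).round(1).tolist())
print('foot',onplane(MT,[(320,179),(303,189),(308,165),(340,170),(337,194)],12))
print('lamp top',onplane(MT,[(190,176),(200,174),(206,236),(192,238)],210))
print('cast,mouse,can',onplane(MT,[(252,164),(395,225)],30),onplane(MT,[(105,217)],170))
print('cam',-MS[2].T@MS[3],-MT[2].T@MT[3])
c=np.vstack([cv2.resize(T[135:245,140:400],(780,330),interpolation=2)[:290],cv2.resize(S[110:245,150:390],(533,300),interpolation=2).copy() if 0 else cv2.copyMakeBorder(cv2.resize(S[110:245,150:390],(533,300),interpolation=2),0,0,0,247,0)])
cv2.imwrite('pics/comp.png',c[:,:,::-1])
E
```

```text
side orange ((188.70947265625, 139.99325561523438), (28.015682220458984, 5.579886436462402), 54.46232223510742) [[178.3000030517578, 130.1999969482422], [182.8000030517578, 127.0], [199.10000610351562, 149.8000030517578], [194.60000610351562, 153.0]]
side blue ((207.65814208984375, 149.7013702392578), (29.580902099609375, 3.535151958465576), 27.89727020263672) [[193.8000030517578, 144.3000030517578], [195.39999389648438, 141.1999969482422], [221.60000610351562, 155.10000610351562], [219.89999389648438, 158.1999969482422]]
top orange ((355.36083984375, 206.71487426757812), (24.330163955688477, 5.146764755249023), 8.972625732421875) [[342.8999938964844, 207.39999389648438], [343.70001220703125, 202.3000030517578], [367.79998779296875, 206.10000610351562], [367.0, 211.1999969482422]]
top blue ((323.9731750488281, 200.11265563964844), (39.282840728759766, 3.1963632106781006), 13.392498016357422) [[304.5, 197.10000610351562], [305.20001220703125, 194.0], [343.5, 203.10000610351562], [342.70001220703125, 206.1999969482422]]
foot [[ 681.1 -198.9   12. ]
 [ 645.  -139.9   12. ]
 [ 729.6 -157.3   12. ]
 [ 714.2 -269.1   12. ]
 [ 629.8 -257.6   12. ]]
lamp top [[650.2 214.9 210. ]
 [656.6 185.7 210. ]
 [477.1 161.5 210. ]
 [470.5 201.5 210. ]]
cast,mouse,can [[ 725.8   37.4   30. ]
 [ 525.3 -451.2   30. ]] [[526.6 476.6 170. ]]
cam [1352.3  349.1 1019.6] [ 473.6   15.1 1270. ]
```

View pics/comp.png

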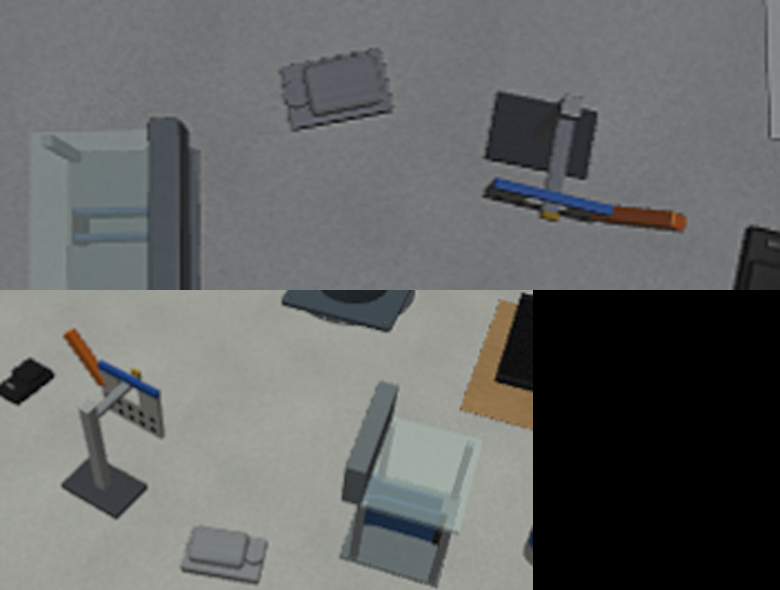

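Composite: the rail and orange handle are clear, the hook's lip shows at (548,213), and the rack lies about 0.13 rad off world y. Now measuring up close with the wrist camera from several places.

```bash
cat >> h.py <<'E'
def ori(yaw,tilt):  # board/rack yaw (x axis heading), tilt towards +x; tool y = board y
    c,s=np.cos(tilt),np.sin(tilt)
    B=np.array([[-c,0,s],[0,1,0],[-s,0,-c]])  # cols: tool x,y,z in board axes
    return R.from_matrix(R.from_euler('z',yaw).as_matrix()@B).as_euler('xyz')
E
python3 - <<'E'
from h import *
np.set_printoptions(precision=3,suppress=True)
yb,yr=np.pi/2-.235,np.pi/2+.134
o0=ori(np.pi/2,0);o4=ori(np.pi/2,.7)
print(R.from_euler('xyz',o4).as_matrix())
for p,o in [((300,600,420),o0),((570,30,300),o4),((480,-200,340),o0),((660,-200,340),o0),((565,-292,182),ori(yb,.698)),((570,154,110),ori(yr,.698))]:
    print(p,r.ik(p,o))
try:
    s=r.read_state(); r.line_to(s['tool_pos']+[0,0,180])
    for i,(p,o) in enumerate([((500,30,270),o4),((640,30,270),o4),((480,-200,340),o0),((660,-200,340),o0)]):
        r.move_ptp(p,o); r.hold(.3); im,M=snap('wrist',f'pics/w{i}.png'); s=r.read_state(); np.save(f'pics/w{i}.npy',[s['tool_pos'],s['tool_rot']]); print(s['clock'],s['tool_pos'])
except Exception as e: print(repr(e))
a=[cv2.imread(f'pics/w{i}.png') for i in range(4)]
cv2.imwrite('pics/w4.png',cv2.resize(np.vstack([np.hstack(a[:2]),np.hstack(a[2:])]),(800,600),interpolation=cv2.INTER_AREA))
E
```

```text
[[ 0.    -1.    -0.   ]
 [-0.765 -0.     0.644]
 [-0.644 -0.    -0.765]]
(300, 600, 420) [-0.948  0.515 -0.44   1.12   0.212  1.549  1.8  ]
(570, 30, 300) [-0.281  0.656  0.913  1.702 -1.037  1.622 -2.218]
(480, -200, 340) [-0.484  0.584  1.366  1.718 -0.588  1.336 -2.144]
(660, -200, 340) [-0.301  0.873  1.356  1.265 -0.847  1.609 -2.241]
(565, -292, 182) [ 0.369  0.886  0.689  1.474 -0.989  1.613 -2.062]
(570, 154, 110) [ 0.729  1.153 -1.383  1.821  0.599  0.828  2.58 ]
4.3167 [499.998  30.2   270.007]
5.2833 [639.658  30.118 270.088]
6.75 [ 480.169 -199.889  339.714]
7.85 [ 659.652 -199.899  340.661]
```

View pics/w4.png

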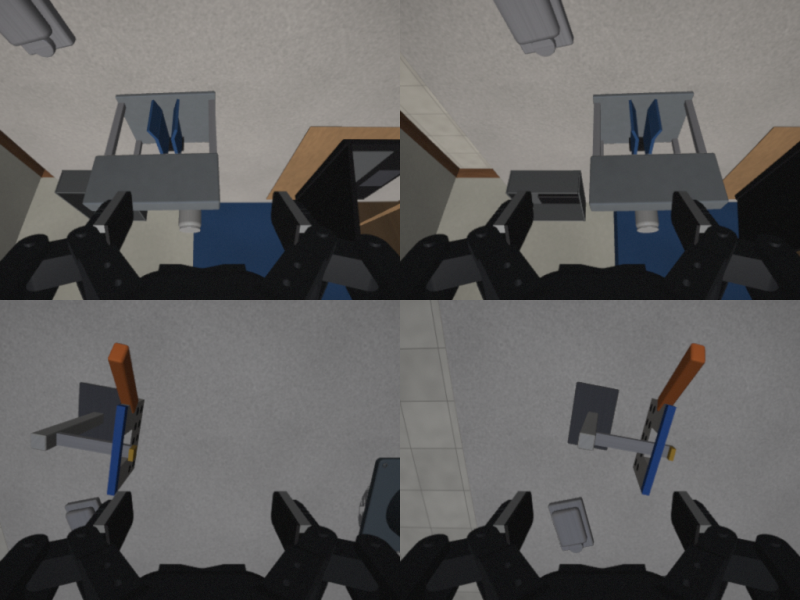

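Four wrist views: the upper two show the rack mouth with blue guides (w0 about (210,160) full-res, w1 about (312,160)), posts and lamp bar. The lower two show the rail, the handle with its end face, the hook arm and the lip. Now zooming in for exact corners.

```bash
python3 - <<'E'
from h import *
np.set_printoptions(precision=1,suppress=True)
I=[cv2.imread(f'pics/w{i}.png')[:,:,::-1].copy() for i in range(4)]
crops=[(100,108),(230,108),(110,40),(280,40)]
t=[]
for i,(x,y) in enumerate(crops):
    w=200;h=150 if i<2 else 220
    s=400/w if i<2 else 300/h
    c=cv2.resize(I[i][y:y+h,x:x+w],None,fx=s,fy=s,interpolation=cv2.INTER_CUBIC)
    c=cv2.convertScaleAbs(c,alpha=1.5)
    t.append(cv2.copyMakeBorder(c,0,0,0,400-c.shape[1],0)[:300])
cv2.imwrite('pics/z.png',np.vstack([np.hstack(t[:2]),np.hstack(t[2:])])[:,:,::-1])
for i in(2,3):
    for f in(orange,blue):
        m=f(I[i]); q,c=rect(m); v=I[i].max(2)[m>0]
        print(i,f.__name__,cv2.boxPoints(q).tolist(),np.percentile(v,[5,20,40,60,80,95]))
        th,_=cv2.threshold(v,0,255,cv2.THRESH_OTSU); print('otsu',th)
        for nm,mm in(('bright',(I[i].max(2)>th)),('dark',(I[i].max(2)<=th))):
            q,c=rect(m*mm.astype(np.uint8)); print('  ',nm,cv2.contourArea(c),np.array(cv2.approxPolyDP(c,2,True)).reshape(-1,2).tolist(),q)
for i in(0,1):
    n,l,st,ce=cv2.connectedComponentsWithStats(blue(I[i]))
    for k in range(1,n):
        if st[k,4]>60 and st[k,1]<200: print(i,st[k],ce[k])
E
```

```text
2 orange [[138.0589141845703, 55.41420364379883], [162.80760192871094, 54.38301467895508], [166.0831756591797, 132.9965362548828], [141.33448791503906, 134.02772521972656]] [ 84.  86.  87.  89. 131. 134.]
otsu 107.0
   bright 362.0 [[148, 55], [139, 76], [154, 79], [162, 59]] ((150.13792419433594, 67.1551742553711), (17.08397102355957, 25.068872451782227), 21.801410675048828)
   dark 653.5 [[163, 59], [154, 80], [139, 78], [155, 130], [166, 133], [154, 82]] ((152.16725158691406, 96.51385498046875), (74.06073760986328, 24.770174026489258), 87.61405944824219)
2 blue [[135.00001525878906, 248.00001525878906], [149.2307891845703, 134.1538543701172], [160.5538787841797, 135.56922912597656], [146.32310485839844, 249.41539001464844]] [ 74. 101. 103. 104. 105. 107.]
otsu 87.0
   bright 962.0 [[151, 135], [138, 248], [143, 249], [146, 243], [159, 137]] ((147.24615478515625, 192.03076171875), (10.418916702270508, 114.11195373535156), 7.125016689300537)
   dark 0.0 [[147, 236], [146, 248]] ((146.68463134765625, 242.02310180664062), (0.8682430982589722, 12.03136920928955), 7.125016689300537)
3 o
[... 497 characters left out ...]
607299805)
3 blue [[308.484130859375, 246.9370574951172], [342.6912841796875, 133.79039001464844], [352.57830810546875, 136.7794952392578], [318.37115478515625, 249.92616271972656]] [ 73.8 102.  104.  105.  105.  106. ]
otsu 87.0
   bright 919.5 [[350, 136], [343, 137], [310, 247], [318, 248], [351, 142]] ((331.0852355957031, 192.0257568359375), (9.17142105102539, 118.20448303222656), 16.821407318115234)
   dark 4.0 [[343, 135], [310, 246]] ((326.2017822265625, 190.41026306152344), (1.1992864608764648, 115.80089569091797), 16.750263214111328)
0 [189 129  20  67 182] [197.  166.4]
0 [219 128   9  67 274] [223.9 164.7]
1 [294 129  12  68 234] [299.2 167.9]
1 [318 128  17  68 203] [326.3 165.4]
```

View pics/z.png

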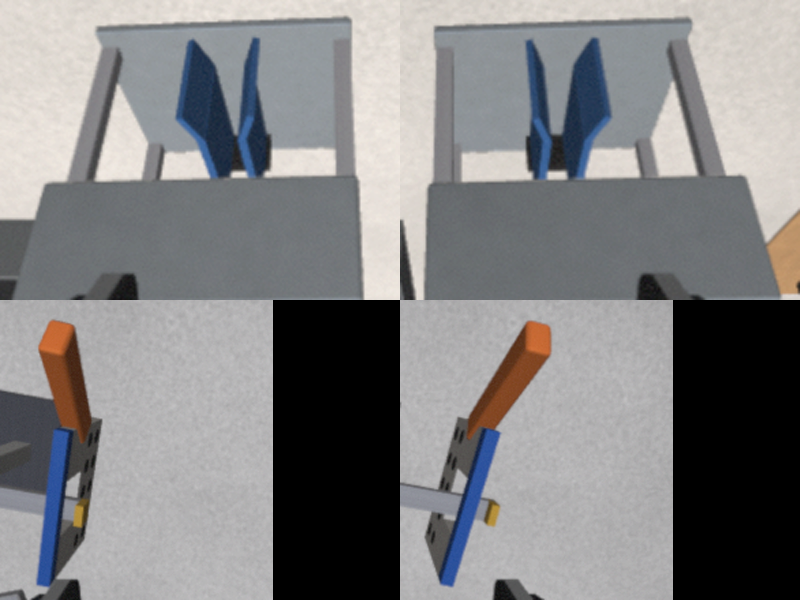

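Zoom: the lamp bar's lower front edge runs (46,183)-(357,177) in w0 and (29,185)-(345,178) in w1. The guide front top corners, the base front edge and the handle end faces (bright) are also clear. Triangulating these.

```bash
python3 - <<'E'
from h import *
np.set_printoptions(precision=1,suppress=True)
M=[model('wrist',np.load(f'pics/w{i}.npy')) for i in range(4)]
def z(i,u,v): return (100+u/2 if i==0 else 230+u/2, 108+v/2)
def T(n,a,b):
    X,e=tri([(M[0],z(0,*a)),(M[1],z(1,*b))]); print(n,X,round(e,1)); return X
L=T('lampL',(46,183),(29,185));Rr=T('lampR',(357,177),(345,178))
BL=T('baseL',(98,28),(35,28));BR=T('baseR',(350,19),(291,20))
a=T('gLtop',(179,117),(134,118));b=T('gRtop',(242,118),(209,118))
c=T('gLbot',(190,40),(128,40));d=T('gRbot',(257,39),(198,40))
for n,p,q,x0 in(('lamp',L,Rr,-75),('base',BL,BR,-65),('gtop',a,b,-55),('gbot',c,d,-55)):
    e=(q-p)[:2]; l=np.linalg.norm(e); ey=e/l; ex=np.array([ey[1],-ey[0]])
    print(n,'len',l,'yaw-90deg rad',np.arctan2(ex[1],ex[0])-np.pi/2,'origin by own yaw',(p+q)[:2]/2-x0*ex)
tr=lambda n,p,q:(lambda X:(print(n,*X),X[0])[1])(tri([(M[2],p),(M[3],q)]))
H=tr('handle end',(150.4,67.2),(381.3,67.5))
# rail top face: short-edge midpoints
r0=tr('rail front',(155,136),(347,136.5)); r1=tr('rail far',(140.5,248.5),(314,247.5))
D=(r0-r1); print('rail len',np.linalg.norm(D),'mid',(r0+r1)/2,'yaw-90',np.arctan2(-D[1],-D[0])-np.pi/2)
tr('lip',(110+80*220/300,40+215*220/300),(280+92*220/300,40+213*220/300))
MS,MT=model('side'),model('top')
print('side/top handle end',tri([(MS,(180.5,128.6)),(MT,(367.4,208.6))]))
E
```

```text
lampL [655.  192.6 136.7] 0.4
lampR [477.  183.6 137.7] 0.2
baseL [654.6 202.6   1.6] 0.0
baseR [476.5 192.2   3.6] 0.0
gLtop [589.  209.6  75.8] 0.2
gRtop [545.4 192.9  88.9] 0.1
gLbot [588.9 206.6   9.4] 0.1
gRbot [540.9 201.5  13.8] 0.2
lamp len 178.28161379857914 yaw-90deg rad 0.05063667425445062 origin by own yaw [562.2 263. ]
base len 178.33579180827965 yaw-90deg rad 0.05809599245483121 origin by own yaw [561.8 262.3]
gtop len 46.67178332730875 yaw-90deg rad 0.36719558075636805 origin by own yaw [547.4 252.6]
gbot len 48.246914498675515 yaw-90deg rad 0.10635970740168599 origin by own yaw [559.1 258.7]
handle end [ 563.7 -296.6  211.1] 0.1109443238670194
rail front [ 576.4 -239.2  177. ] 0.2033387234339797
rail far [ 601.7 -124.8  180.2] 0.46289939163944366
rail len 117.19302788200936 mid [ 589.  -182.   178.6] yaw-90 -0.217600721004928
lip [ 569.7 -178.3  173.2] 0.679865012541434
side/top handle end (array([ 563.1, -300.9,  211.1]), np.float64(2.0979706364557447))
```

Everything agrees: lamp edge z is 137 (text 135) and 178 long (180). The rail top is at z 179 (180) and 117 long (120). The handle end is at z 211 (212), and its x–y matches what the rail predicts within 2 mm. The rack origin is ≈(562,262.5) with yaw 90°+0.054 rad, and the grip point is ≈(568.7,-274,182). Now grasping.

```bash
python3 - <<'E'
from h import *
np.set_printoptions(precision=2,suppress=True)
yb=np.pi/2-.2176; o=ori(yb,np.radians(40)); g=np.array([568.7,-274,182.])
zt=R.from_euler('xyz',o).as_matrix()[:,2]
for f in(r.move_ptp,): f(g-110*zt,o)
r.line_to(g,max_speed=120)
r.hold(.2); im,M=snap('wrist','pics/g.png'); s=r.read_state(); print(s['clock'],s['tool_pos'],s['contact_force'],s['qpos'])
r.close(100); r.hold(.2); s=r.read_state(); print(s['clock'],s['tool_pos'],s['finger_gap'],s['gripper_force'],s['contact_force'])
T,_=snap('top');S,_=snap('side')
a=cv2.resize(T[150:240,280:400],(400,300),interpolation=2);b=cv2.resize(S[100:220,140:300],(400,300),interpolation=2)
cv2.imwrite('pics/g2.png',np.vstack([np.hstack([cv2.resize(im,(400,300)),a]),np.hstack([b,b*0])])[:,:,::-1])
for p,y,x in[((470,-255,205),yb,0),((490,-100,205),np.pi/2+.054,0),((577,-12,205),np.pi/2+.054,0),((577,-12,114),np.pi/2+.054,0),((567,168,110),np.pi/2+.054,0)]:
    print(p,r.ik(p,ori(y,np.radians(40))))
E
```

```text
10.1 [ 568.61 -274.58  182.32] [ 0.6  -0.34  0.85] [ 0.34  0.88  0.69  1.49 -0.99  1.6  -2.06]
10.9417 [ 568.75 -274.03  182.08] 15.055373644188444 97.28216171264648 [-0.32  0.18  0.94]
(470, -255, 205) [ 0.35  0.76  0.73  1.72 -0.9   1.56 -1.92]
(490, -100, 205) [ 0.08  0.7   0.69  1.82 -0.88  1.49 -1.91]
(577, -12, 205) [-0.08  0.74  0.65  1.71 -0.99  1.47 -2.1 ]
(577, -12, 114) [-0.04  0.85  0.59  1.78 -1.06  1.35 -1.97]
(567, 168, 110) [-0.01  0.71  0.02  1.91 -1.01  0.88 -2.27]
```

View pics/g2.png

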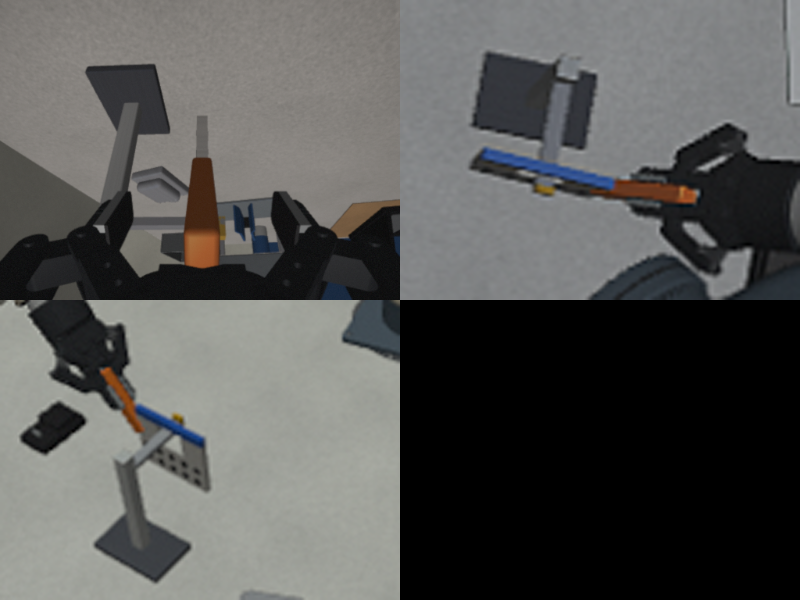

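The handle is centred between the fingers and pinched (gap 15 mm, 97 N), and the board still hangs. All later waypoints are reachable. Lifting off the hook and carrying it to in front of the rack.

```bash
python3 - <<'E'
from h import *
np.set_printoptions(precision=2,suppress=True)
def st(n):
    s=r.read_state(); print(n,round(s['clock'],2),s['tool_pos'],s['contact_force'],s['wrist_torque'],s['finger_gap']); return s
s=st('0'); p=s['tool_pos']; 
r.line_to(p+[0,0,19.5],max_speed=60); p=st('up')['tool_pos']
d=np.array([-.985,.17,0])
r.line_to(p+45*d,max_speed=80); st('past lip')
r.line_to(p+100*d,max_speed=150); st('off')
o=ori(np.pi/2+.054,np.radians(40))
r.line_to([490,-110,205],o); r.line_to([577,-12,205],o); r.line_to([577,-12,140],o);r.hold(.2); st('front')
im,_=snap('wrist','pics/f.png');T,_=snap('top','pics/ft.png');S,_=snap('side','pics/fs.png')
a=cv2.resize(T[150:250,140:300],(400,250),interpolation=2);b=cv2.resize(S[100:250,190:390],(400,300),interpolation=2)
cv2.imwrite('pics/f2.png',np.vstack([np.hstack([cv2.resize(im,(400,300)),cv2.copyMakeBorder(a,0,50,0,0,0)]),np.hstack([b,b*0])])[:,:,::-1])
for f,(n,i) in((orange,('top',T)),(orange,('side',S)),(blue,('top',T)),(blue,('side',S))):
    q,c=rect(f(i),(190,190,330,230) if n=='top' else (200,110,320,210)); print(n,f.__name__,cv2.boxPoints(q).tolist())
E
```

```text
0 11.04 [ 568.77 -273.98  182.05] [ 0.11 -0.54  1.  ] [-0.52  0.01 -0.06] 14.857780910186898
up 11.52 [ 568.8  -274.13  201.89] [-0.73 -0.19 -2.68] [-1.12  0.23  0.01] 14.813487411806527
past lip 12.22 [ 524.94 -266.41  201.93] [ 0.85  0.26 -2.12] [-1.16  0.2  -0.01] 14.864486347861002
off 12.74 [ 471.02 -257.18  202.05] [ 0.41 -0.94 -1.96] [-1.19  0.25  0.04] 14.952669179517978
front 15.69 [577.38 -12.22 140.98] [ 0.91 -0.13 -1.52] [-1.15 -0.08  0.03] 14.601190099238071
top orange [[254.49234008789062, 202.93849182128906], [275.9077453613281, 200.26158142089844], [276.4769592285156, 204.81541442871094], [255.06155395507812, 207.49232482910156]]
side orange [[247.8130645751953, 159.66766357421875], [252.8931884765625, 156.81008911132812], [266.13946533203125, 180.35903930664062], [261.059326171875, 183.21661376953125]]
top blue [[218.0, 204.0], [255.0, 204.0], [255.0, 207.0], [218.0, 207.0]]
side blue [[263.42303466796875, 174.11538696289062], [264.29998779296875, 170.89999389648438], [297.5538330078125, 179.96923828125], [296.6768798828125, 183.18463134765625]]
```

View pics/f2.png

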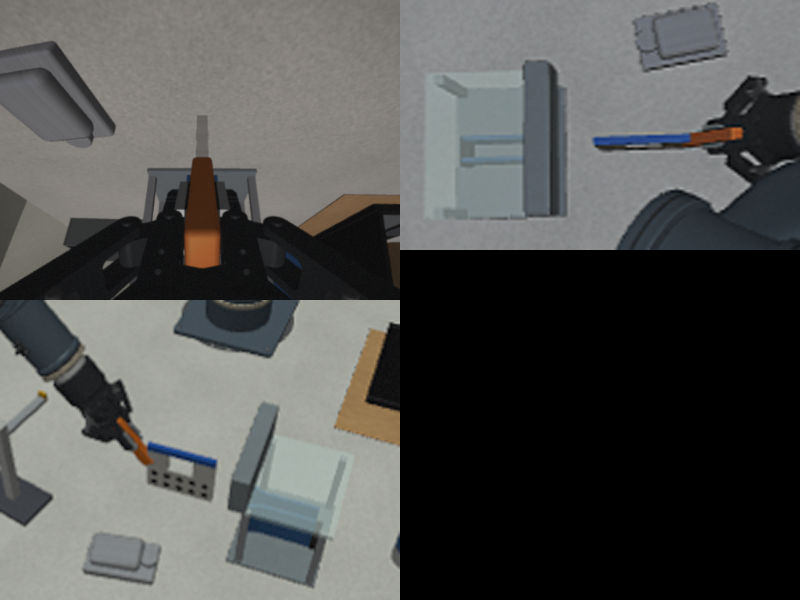

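The board is held upright in front of the slot, roughly in line with it. Checking its pitch from the top and side views, then inserting with force checks.

```bash
python3 - <<'E'
from h import *
np.set_printoptions(precision=2,suppress=True)
MS,MT=model('side'),model('top')
n=tri([(MS,(263.8,172.5)),(MT,(255,205.5))]);f=tri([(MS,(297.1,181.6)),(MT,(218,205))]);print('rail near/far',n,f)
e=tri([(MS,(250.3,158.2)),(MT,(276.2,202.5))]);print('handle end',e)
O=np.array([562,262.5]);y=.054;ex=np.array([-np.sin(y),np.cos(y)])
o=ori(np.pi/2+y,np.radians(40))
def tcp(bx,dz): return np.r_[O+(bx-95)*ex,110+dz]
def st(n):
    s=r.read_state(); print(n,round(s['clock'],2),s['tool_pos'],s['contact_force'],s['wrist_torque'],s['finger_gap']); return s
s=r.read_state();print('bx now',(s['tool_pos'][:2]-O)@ex+95)
r.line_to(tcp(-178,6),o,max_speed=100); r.hold(.2); b=st('down')['contact_force']
for bx in range(-130,-20,10):
    r.line_to(tcp(bx,6),o,max_speed=100); s=st(bx)
    if np.linalg.norm(s['contact_force']-b)>12: print('contact'); break
E
```

```text
rail near/far (array([574.29,  22.99, 134.17]), np.float64(0.5966169721301413)) (array([572.63, 139.19, 137.41]), np.float64(1.5040681013793054))
handle end (array([577.24, -32.96, 183.48]), np.float64(6.9231050086112225))
bx now -179.9236469776567
down 16.43 [576.91 -10.27 116.3 ] [-0.07  0.52 -1.15] [-1.21 -0.06  0.01] 14.737365130827184
-130 17.07 [574.19  37.68 116.15] [ 0.45 -0.56 -2.65] [-1.27 -0.07  0.01] 15.114031225578502
-120 17.32 [573.58  47.74 116.04] [-0.42 -0.11 -2.82] [-1.21 -0.08 -0.01] 14.9056343330414
-110 17.57 [572.99  57.83 116.05] [-1.14 -0.51 -2.53] [-1.19 -0.08 -0.06] 15.117796540887595
-100 17.82 [572.45  67.91 116.09] [-0.37 -0.81 -1.93] [-1.23 -0.07  0.  ] 15.126281772687943
-90 18.07 [571.91  77.92 116.1 ] [ 0.02  0.4  -2.  ] [-1.17 -0.04 -0.01] 14.918167499963173
-80 18.32 [571.36  87.91 116.1 ] [-0.03 -0.04 -2.2 ] [-1.21 -0.08 -0.01] 14.674800530751385
-70 18.57 [570.79  97.89 116.11] [-0.04 -0.08 -1.58] [-1.19 -0.08 -0.01] 14.564333377966925
-60 18.82 [570.25 107.82 116.1 ] [-0.55 -0.6  -2.72] [-1.24 -0.09  0.03] 14.768152311309828
-50 19.07 [569.72 117.79 116.07] [ 0.98  1.   -1.85] [-1.24 -0.09 -0.01] 14.987616774724744
-40 19.32 [569.19 127.77 116.1 ] [-0.11 -0.01 -2.04] [-1.16 -0.07 -0.01] 14.973853318896163
-30 19.57 [568.6  137.74 116.09] [-0.03  0.77 -1.35] [-1.24 -0.07 -0.  ] 15.361072970207182
```

No contact so far. Stepping in gently: lower until the floor takes the weight, then push to the stop.

```bash
python3 - <<'E'
from h import *
np.set_printoptions(precision=2,suppress=True)
O=np.array([562,262.5]);y=.054;ex=np.array([-np.sin(y),np.cos(y)])
o=ori(np.pi/2+y,np.radians(40))
def tcp(bx,dz): return np.r_[O+(bx-95)*ex,110+dz]
def st(n):
    s=[r.read_state()]
    for _ in range(4): r.hold(.02); s.append(r.read_state())
    F=np.mean([q['contact_force'] for q in s],0); p=s[-1]['tool_pos']
    print(n,round(s[-1]['clock'],2),'bx',(p[:2]-O)@ex+95,'dz',p[2]-110,F,s[-1]['wrist_torque'],s[-1]['finger_gap']); return F
b=st('b')
r.line_to(tcp(-14,6),o,max_speed=80); F=st('-14')
dz=6
if np.linalg.norm(F-b)<8:
    while dz>-5:
        dz-=1; r.line_to(tcp(-14,dz),o,max_speed=30); F=st(f'dz{dz}')
        if F[2]-b[2]>4: break
    b=F;bx=-14
    while bx<10:
        bx+=2; r.line_to(tcp(bx,dz),o,max_speed=30); F=st(f'bx{bx}')
        if (F-b)[:2]@ex<-10 or np.linalg.norm(F)>30: break
im,_=snap('wrist');T,_=snap('top');S,_=snap('side')
a=cv2.resize(T[160:250,140:284],(400,250),interpolation=2);c=cv2.resize(S[120:240,240:400],(400,300),interpolation=2)
cv2.imwrite('pics/i2.png',np.vstack([np.hstack([cv2.resize(im,(400,300)),cv2.copyMakeBorder(a,0,50,0,0,0)]),np.hstack([c,c*0])])[:,:,::-1])
E
```

```text
b 19.63 bx -30.505147619004134 dz 5.9790015617002155 [-0.3   0.05 -1.83] [-1.21 -0.07 -0.01] 14.861623275261099
-14 20.05 bx -14.556675444328349 dz 5.980203773101721 [ 0.26 -0.28 -2.06] [-1.21 -0.04 -0.03] 14.994297130527766
dz5 20.37 bx -14.25102614537866 dz 4.9338761228103465 [-0.34  0.22 -1.95] [-1.16 -0.11  0.01] 14.804058889166145
dz4 20.68 bx -14.011139515540165 dz 3.9740893985000696 [ 0.12 -0.14 -2.56] [-1.2  -0.06  0.01] 14.634371239556044
dz3 21.0 bx -14.013849918610191 dz 2.9818769754666477 [-0.09 -0.01 -2.53] [-1.16 -0.08  0.05] 15.10968749493358
dz2 21.32 bx -14.012974826615789 dz 1.9688415076809207 [ 0.15  0.19 -2.32] [-1.18 -0.05  0.  ] 15.039394711035676
dz1 21.63 bx -13.99818097139665 dz 0.9638718101912502 [ 0.24 -0.02 -2.22] [-1.19 -0.14 -0.03] 15.037204889239025
dz0 21.95 bx -13.96839784089606 dz 0.14669112300659037 [ 0.34 -0.29 -0.74] [-0.82 -0.07 -0.02] 15.032693516587463
dz-1 22.27 bx -14.096577365977268 dz -0.004514956231943756 [-1.42 -3.61  8.01] [-0.15  0.4   0.23] 14.645032187988274
bx-12 22.58 bx -12.754483489166745 dz 0.04948073820935406 [-1.31 -5.75  9.23] [-0.32  0.33  0.34] 14.819556812228535
bx-10 22.9 bx -10.945914837098073 dz 0.06389157173254034 [-0.34 -6.1   8.86] [-0.4   0.17  0.16] 15.381823225575683
bx-8 23.22 bx -9.02841602253487 dz 0.051760676466599875 [-0.36 -5.9   8.55] [-0.41  0.1   0.01] 14.958237290393342
bx-6 23.53 bx -7.042989765201867 dz 0.05923628355630228 [ 0.35 -5.8   8.78] [-0.36 -0.01 -0.04] 15.071895290002042
bx-4 23.85 bx -5.040513620233426 dz 0.06443345104308662 [ 0.59 -5.97  8.62] [-0.39 -0.1  -0.11] 14.569768805081068
bx-2 24.17 bx -3.04548952189775 dz 0.07310253174566128 [ 0.44 -5.52  8.24] [-0.41 -0.09 -0.14] 14.991269799340904
bx0 24.48 bx -1.6536090918286561 dz 0.06137158149097388 [ 0.73 -8.16  9.7 ] [-0.53 -0.04  0.03] 14.919810480780399
bx2 24.8 bx -1.628530038108309 dz 0.07509076846140772 [ -1.47 -16.23  14.82] [-1.04  0.5   0.54] 14.500732832797198
```

View pics/i2.png

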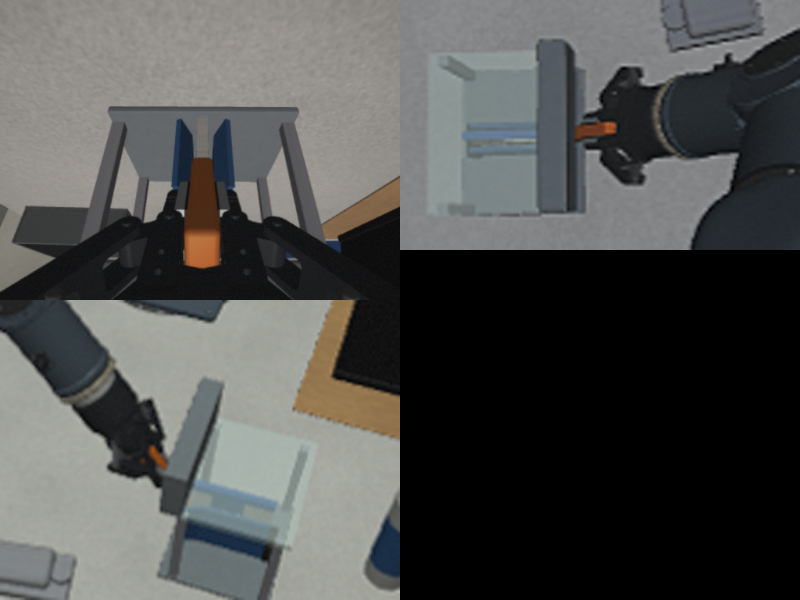

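The board is between the guides on the floor, and it stopped against the rubber (no progress from bx −1.6, force rising). Unloading, releasing and backing out along the handle.

```bash
python3 - <<'E'
from h import *
np.set_printoptions(precision=2,suppress=True)
O=np.array([562,262.5]);y=.054;ex=np.array([-np.sin(y),np.cos(y)])
o=ori(np.pi/2+y,np.radians(40)); zt=R.from_euler('xyz',o).as_matrix()[:,2]
p=np.r_[O+(-.8-95)*ex,109.8]
r.line_to(p,o,max_speed=20); r.hold(.1); print(r.read_state()['contact_force'])
r.let_go(); r.hold(.3); print(r.read_state()['contact_force'])
r.line_to(p-130*zt,max_speed=90); r.hold(.3)
s=r.read_state(); print(s['clock'],s['tool_pos'],s['contact_force'],s['finger_gap'])
im,M=snap('wrist','pics/e.png');T,_=snap('top','pics/et.png');S,_=snap('side','pics/es.png')
q,c=rect(orange(im)); print(cv2.boxPoints(q).tolist())
X=np.r_[O+(-.8-119)*ex,140]; print('expected handle end',proj(M,X))
a=cv2.resize(T[150:250,80:300],(400,182),interpolation=2);cc=cv2.resize(S[120:240,240:400],(400,300),interpolation=2)
cv2.imwrite('pics/e2.png',np.vstack([np.hstack([cv2.resize(im,(400,300)),cv2.copyMakeBorder(a,0,118,0,0,0)]),np.hstack([cc,cv2.resize(im[60:240,140:380],(400,300),interpolation=2)])])[:,:,::-1])
E
```

```text
[ 1.46 -6.01  6.1 ]
[-0.82 -0.57 -0.08]
28.2167 [571.63  83.54 209.26] [ 0.13 -0.96  0.09] 85.69755343106327
[[247.0, 185.0], [268.0, 185.0], [268.0, 214.0], [247.0, 214.0]]
expected handle end [[257.83 203.1 ]]
```

View pics/e2.png

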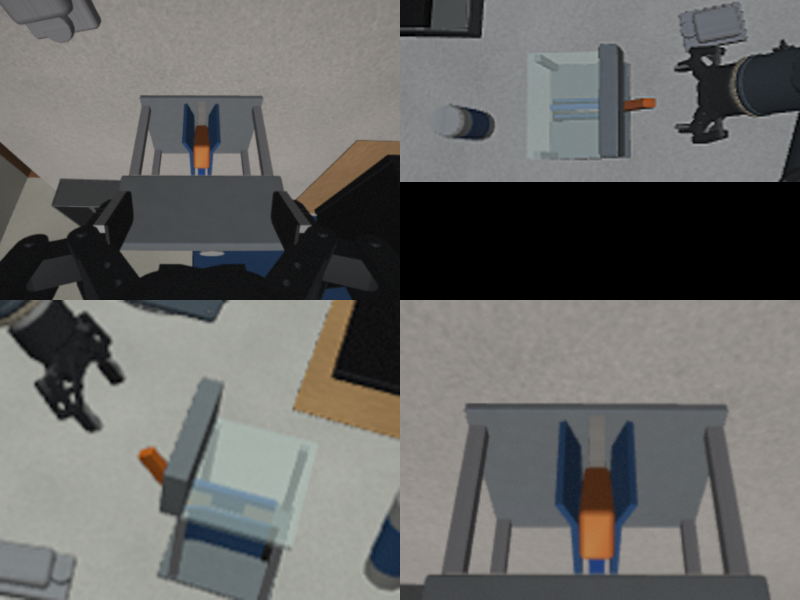

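The board stands upright in the slot, with the handle end where expected (pixel (257,~203)). The gripper is clear and the bystanders are untouched. Handing in.

```bash
python3 -c "
from workcell import r
print(r.finish_job())"
```

```text
the job is handed in; nothing more can be done
None
```

The calibration board is off its hook and standing upright in the blue slot against the rubber stop. It is released with the arm clear, and I handed the job in at about 28 s of the 42 s limit; the interface returned no verdict.

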